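# Seat a formed cover in the corner of the trim jig and hold it for trimming

### The arm

A 6-joint arm with a two-finger parallel gripper is mounted at the origin on the work surface. World frame = base frame: x ahead of the robot, y to its left, z up, the work surface at z = 0. Lengths are in m, angles in rad, forces in N, time in s.
With the tool pointing down it reaches from about 0.35 to 0.875 m from the base axis. Payload 4.2 kg.
Tool frame: the origin (TCP) lies between the finger pads; the fingertips stand 22 mm ahead of it and the grasp point (between the pads) lies 3 mm ahead of it (env.nose_length is the distance from the TCP to the fingertips, in m); z points along the fingers, y is the line along which they close (so a half turn about z gives the same grasp; the last joint's range is limited). The gripper opens to 85 mm and grips with 20 to 120 N. Pads are 22 mm wide; open, the fingers measure 114 mm over their backs; the gripper's body (76 mm by 85 mm) begins 54 mm behind the grasp point. The pads swing forward as they close: fully open they stand 13 mm farther back than shut.
Start: joints at [-0.96, 0.385, 0.008, 0, -1.194, -0.259], TCP at [0.215, -0.587, 0.253] pointing down, gripper open.
Joint ranges: [-3.14, 3.14], [-1.21, 2.06], [-1.07, 1.41], [-3.16, 2.05], [-2.99, -0.16], [-3.1, 3.1]. Speed limits (rad/s): [2.79, 2.79, 3.14, 3.14, 3.14, 3.14].

### API

Orientations are given as [roll, pitch, yaw] about the fixed x, y, z axes, in that order (R = Rz(yaw) Ry(pitch) Rx(roll)).
In Python, from cell import env, sense, imaging, workorder, finder gives the robot as it stands. Calls block until the motion is done:
- env.move_pose(position, orientation): joint-space move of the TCP to a pose.
- env.movel(position, orientation=None, rate=0.15, contact_N=None): straight line of the TCP; orientation=None keeps the orientation; rate is the mean speed in m/s. With contact_N (N) it stops when the force on the tool has changed by that much, and returns True; else False.
- env.movej(angles): joint-space move.
- env.set_gripper(opening, newtons=None): opening from 0.0 (shut) to 1.0 (fully open); newtons is the grip in N (None keeps the last); returns when the fingers have stopped.
- env.pause(seconds).
- env.ik(position, orientation): joint angles nearest the present ones, or None.
- sense(): the state.
- imaging.capture(name): name is "scene" or "top" or "wrist"; returns the picture (480x640x3 uint8, red, green, blue); there is no depth.
- imaging.camera_model(name): a dict with "mtx" (3x3 intrinsics, pixels), "k1" (the pictures are not rectified: a ray, as slopes to the right and down, at radius r is drawn at 1 + k1 r^2 times it, then the intrinsics apply), "R" (3x3) and "t" (3): a world point X has camera coordinates R X + t; the wrist camera has in their place "hand_eye" (4x4, takes a point from camera to tool coordinates, whose origin is the TCP and whose axes are the flange's). Camera axes: x right, y down, z forward; pixel columns grow to the right and rows downward; lengths in m; the calibration is good to about 2 mm. A picture is of the moment at which its call begins: read the wrist's pose just before it. camera_model takes no time and is no camera call.
A pose or a line that the arm cannot do raises env.PlanningError and nothing moves.
- workorder.finish_job(): hands the job in; it is judged then, once.
Trained networks look in the newest picture that a camera, given by its name, has taken for a name from the list of things; names that differ only in an ending like _2 or _b are one class to them, and where a whole thing is asked for, a point or a joint stands for the part that bears it (a point fixed in the world has none). Each returns a list of dicts, best first, with "confidence" (0 to 1); they miss things now and then, are a little off and sometimes report something else, mostly with a low value. They report only what shows in the picture. A call takes as long as a camera call. They do not tell look-alikes from the thing itself.
- finder.trace(label, camera): "region" (480x640 bool, what is visible of it) and "point" ([row, column] in pixels, amid what is visible of it).
- finder.mark_of(label, camera): "point" ([row, column] in pixels: a listed point, or the origin of a listed thing).
The state is a dict: "time_s": time; "q": joint angles; "qd": joint speeds; "effort": joint torques, N m; "ee_pos": TCP position; "tool_rot": TCP orientation; "wrist_force": force on the tool from outside, world axes, zero at the start; "wrist_torque": the same for the moment, N m; "grip_width": opening from 0.0 (shut) to 1.0 (fully open); "finger_force": force on a finger pad.
Only numpy, scipy, OpenCV 4.12 (cv2) and the standard library are available. Lean on these libraries where they do the work, as an engineer would, in place of code of your own. Each camera call takes 0.05 s, during which the arm holds its last target. There are 200 camera calls.

### The job

Pick up the rectangular white stepped cover (not the round dome) and lay it right way up and flat on the trim jig's plate, its low end towards the far stop and its long side along the side stop. Press it into the corner so that it sits square and firmly against both stop bars at once, gently (a steady push of roughly 10 newtons towards each is right, never over 40), and finish with the gripper still on the cover, holding it pressed against both. Leave everything else on the bench alone.

Things in the scene. Friction and masses are not known exactly. Their poses are not given: they have to be found in the camera images.
- cover: White rigid stepped cover, about 0.2 kg. Base 120 (x) x 88 (y) x 14 mm; on it a high block 56 (x) x 44 (y) mm up to 48 mm high, centred 16 mm to -x, then a low step 44 mm wide, 28 mm high, as far as x = +48 mm: the +x end is the low end. Origin: centre of the underside, z up. Starts right of the jig, its x within 0.8 rad of world x. Grip the block across its 44 mm.
- cover_grip (a point): Centre of the top of the cover's high block, 48 mm above the underside, 16 mm to -x of the cover's centre.
- jig: Trim jig fixed to the bench, left of the cover: aluminium plate 220 (x) x 200 (y) x 12 mm with a steel stop bar along its far (+x) edge and one along its left (+y) edge, which stand 16 mm above the plate. Origin: centre of the plate's underside, on the bench. Turned up to 0.2 rad about the vertical. Smooth metal: the cover slides on plate and stops with friction about 0.3.
- jig_corner (a point): The corner where the inner faces of the two stop bars would meet, at the height of the plate's top (12 mm above the bench); axes as the jig's. The seated cover's centre lies 60 mm to -x and 44 mm to -y of it, with the cover's axes parallel to the jig's.
- far_stop: Rigid steel bar 15 x 150 x 16 mm along the plate's far (+x) edge, part of the jig; its inner face looks to the jig's -x and takes the cover's low end. Origin: centre of its underside, 7.5 mm behind the inner face.
- side_stop: Rigid steel bar 160 x 15 x 16 mm along the plate's left (+y) edge, part of the jig; its inner face looks to the jig's -y and takes the cover's long side. Origin: centre of its underside, 7.5 mm behind the inner face. The two bars leave a small gap between them at the corner.
- dome: Bystander: round white plastic dome, flange 92 mm across, 38 mm high, origin at the centre of its underside..
- tape: Bystander: ring of cardboard, 90 mm across, 24 mm high.
- driver: Bystander: screwdriver lying on the bench behind the covers.
- spray: Bystander: white bottle with blue cap, 60 mm across, 160 mm high.
- mug: Bystander: blue mug, 80 mm across, 90 mm high.
- grommet: Bystander: black rubber grommet, 28 mm across, 10 mm high.
- brush: Bystander: brush lying on the bench left of the jig, on the robot's side.
- gauge_case: Bystander: black gauge case 60 x 170 x 25 mm, left of the jig.
Mind the look-alikes: they are no part of the job. Leave any red or yellow look-alike of the cover alone.

How it is judged:
On the way, in this order (a step that is already met when the one before it is completed fails the run):
1. the cover is lifted clear of the bench in the gripper (height (world z) of cover above 0.03 m and contact force between the fingers and cover above 1 N), for 0.2 s.
2. the cover lies flat on the jig's plate (z of cover in the frame of jig_corner between -0.003 and 0.003 m and angle between cover's own z axis and vertical below 0.04 rad and horizontal distance between cover and jig_corner below 0.12 m and contact force between cover and jig above 0.3 N), for 0.2 s.
At the end, for the whole second after the job is handed in: The cover lies flat on the jig's plate (within 3 mm and 0.04 rad), low end to the far stop, square to the jig within 0.03 rad and within 4 mm of its seat, at rest, pressed with more than 2 N against the far stop and more than 2 N against the side stop, with the gripper's fingers still on it (z of cover in the frame of jig_corner between -0.003 and 0.003 m and angle between cover's own z axis and vertical below 0.04 rad and contact force between cover and far_stop above 2 N and contact force between cover and side_stop above 2 N and contact force between the fingers and cover above 1 N and angle between the x axis of cover and the x axis of jig, either way round below 0.03 rad and x of cover in the frame of jig_corner between -0.064 and -0.056 m and y of cover in the frame of jig_corner between -0.048 and -0.04 m and x of cover_grip in the frame of jig_corner below -0.068 m and linear speed of cover below 0.02 m/s); the arm keeps its last pose, push and grip.
It fails at once if a stop is rammed or overloaded (more than 40 N) (contact force between cover and far_stop above 40 N or contact force between cover and side_stop above 40 N).
It fails at once if a bystander is displaced by more than 25 mm (distance of any of dome, tape, driver, spray, mug, grommet, brush, gauge_case from where it was at the start of the episode above 0.025 m).
It also fails if it takes over 61 s, if anything falls off the work surface, if the arm or the gripper's body presses on something with over 40 N, if the wrist force passes 120 N, or if a joint passes its speed limit or range.

## Working session

There is one attempt and no reset: what is moved stays moved. The work goes in short steps, each a Python script; the robot and the scene stay as the last script left them, time stands still between calls to the robot, and variables do not carry over. Pictures are saved under pics/ and viewed, at most 10 in all, crops included, and the job is handed in when it is done.

```bash
mkdir -p pics; ls; cat > h.py <<'E'
import numpy as np, cv2
from cell import env, sense, imaging, workorder, finder
from scipy.spatial.transform import Rotation as Ro
def snap(cam,name=None):
    s=sense(); im=imaging.capture(cam)
    if name: cv2.imwrite('pics/'+name+'.png',im[:,:,::-1])
    return im,s
def pose(cam,s):
    m=imaging.camera_model(cam)
    if 'hand_eye' in m:
        T=np.eye(4);T[:3,:3]=Ro.from_euler('xyz',s['tool_rot']).as_matrix();T[:3,3]=s['ee_pos']
        C=np.linalg.inv(T@np.array(m['hand_eye']));return np.array(m['mtx']),m['k1'],C[:3,:3],C[:3,3]
    return np.array(m['mtx']),m['k1'],np.array(m['R']),np.array(m['t'])
def proj(P,cam,s):
    K,k,R,t=pose(cam,s);c=np.atleast_2d(P)@R.T+t;u=c[:,:2]/c[:,2:]
    u=u*(1+k*(u**2).sum(1,keepdims=True));return u@K[:2,:2].T+K[:2,2]
def unproj(uv,z,cam,s):
    "pixels (col,row) -> world at height z"
    K,k,R,t=pose(cam,s);d=(np.atleast_2d(uv).astype(float)-K[:2,2])@np.linalg.inv(K[:2,:2]).T
    u=d.copy()
    for _ in range(20): u=d/(1+k*(u**2).sum(1,keepdims=True))
    r=np.c_[u,np.ones(len(u))]@R; o=-R.T@t
    return o+r*((z-o[2])/r[:,2])[:,None]
E
python3 - <<'E'
from h import *
for c in('top','scene'):
    im,s=snap(c,c)
    for n,z in(('cover',0),('cover_grip',.048),('dome',0),('jig',0),('jig_corner',.012),('far_stop',.012),('side_stop',.012)):
        for d in finder.mark_of(n,c)[:3]:
            p=d['point'];print(c,n,round(d['confidence'],2),np.round(p),unproj([p[1],p[0]],z,c,s)[0].round(3))
print(s)
E
```

```text
pics
top cover 0.82 [249. 351.] [ 0.434 -0.068  0.   ]
top cover 0.82 [298. 272.] [0.303 0.159 0.   ]
top cover 0.75 [145. 465.] [ 0.727 -0.399  0.   ]
top cover_grip 0.91 [249. 358.] [ 0.435 -0.085  0.048]
top cover_grip 0.8 [356. 208.] [0.152 0.329 0.048]
top cover_grip 0.72 [329. 424.] [ 0.213 -0.258  0.048]
top dome 0.73 [203. 434.] [ 0.563 -0.307  0.   ]
top dome 0.68 [280. 175.] [0.358 0.429 0.   ]
top dome 0.28 [140. 395.] [ 0.745 -0.2    0.   ]
top jig 0.89 [215. 261.] [0.536 0.186 0.   ]
top jig_corner 0.95 [178. 237.] [0.643 0.25  0.012]
top jig_corner 0.56 [140. 394.] [ 0.743 -0.195  0.012]
top far_stop 0.83 [182. 272.] [0.629 0.151 0.012]
top side_stop 0.44 [169. 349.] [ 0.662 -0.067  0.012]
scene cover 0.95 [216. 285.] [ 0.441 -0.079  0.   ]
scene cover 0.92 [230. 396.] [0.312 0.158 0.   ]
scene cover 0.82 [222. 488.] [ 0.153  0.325 -0.   ]
scene cover_grip 0.93 [115. 286.] [ 0.215 -0.254  0.048]
scene cover_grip 0.93 [211.  98.] [ 0.718 -0.412  0.048]
scene cover_grip 0.79 [201. 290.] [ 0.424 -0.075  0.048]
scene dome 0.92 [204. 179.] [ 0.574 -0.309  0.   ]
scene jig_co
[... 178 characters left out ...]
] [ 0.57  -0.3    0.012]
{'time_s': 0.4, 'q': array([-9.60418216e-01,  3.84874308e-01,  7.70664077e-03, -9.06890892e-05,
       -1.19399609e+00, -2.58617487e-01]), 'qd': array([-0.00131954, -0.00233195,  0.00026161,  0.00134873, -0.00045398,
       -0.00093489]), 'effort': array([ 4.21275081e-05, -3.91588032e+01,  1.88327587e+01,  4.18452904e+00,
       -1.47066592e-03, -1.11512122e-06]), 'ee_pos': array([ 0.21534939, -0.58662611,  0.25311747]), 'tool_rot': array([ 3.14121588e+00, -1.24584102e-05, -2.78986541e+00]), 'wrist_force': array([-0.71429686, -0.10979776, -0.83261188]), 'wrist_torque': array([0.03148154, 0.03050316, 0.03135917]), 'finger_force': 0.0, 'grip_width': 0.9995511098315256}
```

View pics/top.png

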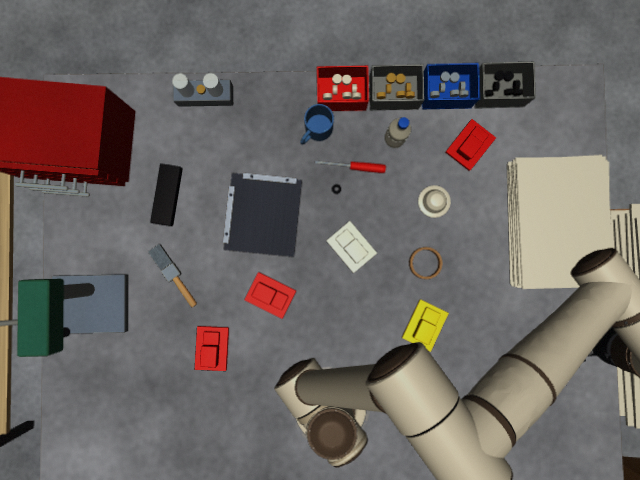

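View pics/scene.png

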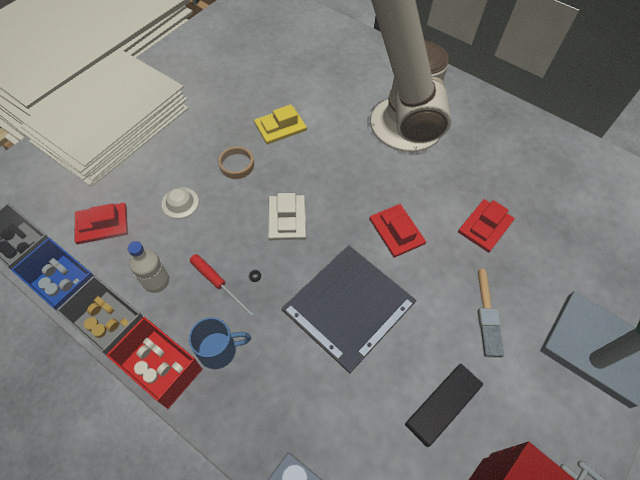

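The only white rectangular cover is at top (351,246) / scene (286,215). The three red ones, the yellow one and the round dome at (434,201) are look-alikes. The jig is around (262,215) with yaw ≈ -0.14, and the cover yaw is ≈ 0.65. Next I'll look at both from close by.

```bash
python3 - <<'E'
from h import *
print(np.array(imaging.camera_model('wrist')['hand_eye']).round(3).tolist(), imaging.camera_model('wrist')['mtx'])
for yaw in(.65,.65-np.pi):
    for p,y in(([.43,-.07,.3],yaw),([.55,.18,.3],yaw-.79)): 
        q=env.ik(p,[np.pi,0,y]);print(yaw,q if q is None else q.round(2))
yaw=.65-np.pi
for n,p,y in(('wc',[.43,-.07,.33],yaw),('wj',[.54,.18,.33],yaw-.79)):
    env.move_pose(p,[np.pi,0,y]);env.pause(.3);im,s=snap('wrist',n);print(s['time_s'])
    for nm,z in(('cover',0),('cover_grip',.048)) if n=='wc' else (('jig',0),('jig_corner',.012),('far_stop',.012),('side_stop',.012)):
        for d in finder.mark_of(nm,'wrist')[:2]:
            p=d['point'];print(nm,round(d['confidence'],2),np.round(p),unproj([p[1],p[0]],z,'wrist',s)[0].round(4))
    np.save(n+'.npy',np.array([s['ee_pos'],s['tool_rot']]))
a=cv2.imread('pics/wc.png');b=cv2.imread('pics/wj.png');cv2.imwrite('pics/both.png',cv2.resize(np.vstack([a,b]),None,fx=.62,fy=.62))
E
```

```text
[[-0.0, -0.951, -0.31, 0.08], [1.0, -0.0, -0.0, -0.0], [0.0, -0.31, 0.951, -0.121], [0.0, 0.0, 0.0, 1.0]] [[337.6902892    0.         322.67003149]
 [  0.         337.6902892  241.02355001]
 [  0.           0.           1.        ]]
0.65 [ 0.21  0.02 -0.34  0.   -1.21  2.01]
0.65 [ 0.6   0.28 -0.03  0.   -1.26  0.83]
-2.491592653589793 [ 0.21  0.02 -0.34  0.   -1.21 -1.13]
-2.491592653589793 [ 0.6   0.28 -0.03 -0.   -1.26 -2.31]
3.1333
cover 0.72 [202. 319.] [ 0.4424 -0.0668  0.    ]
cover 0.66 [228. 507.] [0.3133 0.163  0.    ]
cover_grip 0.84 [197. 318.] [ 0.4309 -0.0775  0.048 ]
cover_grip 0.55 [250. 533.] [0.3195 0.1812 0.048 ]
4.675
jig 0.7 [190. 325.] [0.5357 0.1822 0.    ]
jig 0.15 [259. 388.] [0.6467 0.258  0.    ]
jig_corner 0.88 [260. 388.] [0.6443 0.2558 0.012 ]
jig_corner 0.47 [263. 183.] [ 0.6076 -0.0277  0.012 ]
far_stop 0.76 [267. 316.] [0.6398 0.1546 0.012 ]
side_stop 0.74 [185. 396.] [0.5416 0.2756 0.012 ]
```

View pics/both.png

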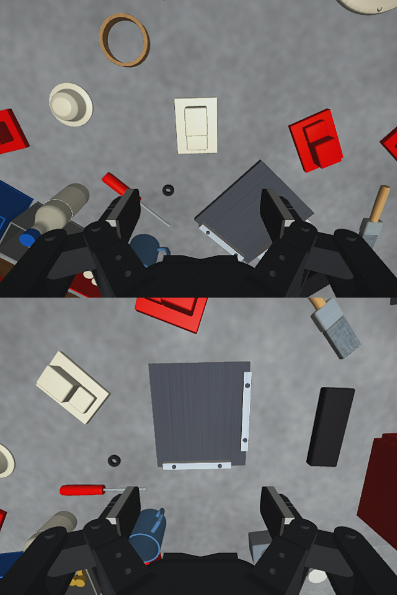

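```bash
cat > fit.py <<'E'
from h import *
from scipy.optimize import minimize
def box(x0,x1,y0,y1,z0,z1): return np.array([[x,y,z] for x in(x0,x1) for y in(y0,y1) for z in(z0,z1)],float)/1000
COVER=[box(-60,60,-44,44,0,14),box(-44,12,-22,22,14,48),box(12,48,-22,22,14,28)]
PLATE=[box(-110,110,-100,100,0,12)]
BARS=[box(95,110,-90,60,12,28),box(-89,71,85,100,12,28)]
def render(parts,p,s,cam='wrist',S=4):
    x,y,a=p;c,n=np.cos(a),np.sin(a);m=np.zeros((480*S,640*S),np.uint8)
    for b in parts:
        w=np.c_[x+c*b[:,0]-n*b[:,1],y+n*b[:,0]+c*b[:,1],b[:,2]+(p0z)]
        h=cv2.convexHull((proj(w,cam,s)*S).astype(np.float32));cv2.fillConvexPoly(m,np.round(h).astype(np.int32),255)
    return cv2.resize(m,(640,480),interpolation=cv2.INTER_AREA)/255.
p0z=0.
def fit(f,mask,p):
    r=f(p);ro=cv2.dilate((r>0).astype(np.uint8),np.ones((31,31)))
    mk=mask*ro
    cost=lambda q:np.abs(f(q)-mk).sum()
    sim=np.array([p,p+[.008,0,0],p+[0,.008,0],p+[0,0,.06]])
    o=minimize(cost,p,method='Nelder-Mead',options=dict(initial_simplex=sim,xatol=1e-4,fatol=.5))
    return o.x,o.fun/r.sum()
E
python3 - <<'E'
from fit import *
def st(n): a=np.load(n+'.npy');return dict(ee_pos=a[0],tool_rot=a[1])
im=cv2.imread('pics/wc.png').astype(int);s=st('wc')
m=((im.min(2)>150)&(im[:,:,2]>im[:,:,0])).astype(np.uint8)
m=((im.min(2)>150)).astype(np.uint8)
print('cover',fit(lambda q:render(COVER,q,s),m,np.array([.442,-.067,.65])))
im=cv2.imread('pics/wj.png').astype(int);s=st('wj')
p0=np.array([.536,.182,-.135])
m=(im.mean(2)<100).astype(np.uint8)
print('plate',fit(lambda q:np.clip(render(PLATE,q,s)-render(BARS,q,s),0,1),m,p0))
b=(im.min(2)>150).astype(np.uint8)
r=fit(lambda q:render(BARS,q,s),b,p0);print('bars',r)
x,y,a=r[0];print('corner',x+.095*np.cos(a)-.085*np.sin(a),y+.095*np.sin(a)+.085*np.cos(a))
E
```

```text
cover (array([ 0.4455947 , -0.06841044,  0.67344561]), np.float64(0.07475002123199193))
plate (array([ 0.54110024,  0.18074061, -0.11627871]), np.float64(0.04107360586060914))
bars (array([ 0.54575706,  0.18269402, -0.11305475]), np.float64(0.6238085026715985))
corner 0.6497397906111508 0.25643405580700784
```

```bash
python3 - <<'E'
from fit import *
yaw=.673-np.pi
env.move_pose([.433,-.078,.22],[np.pi,0,yaw]);env.pause(.3);im,s=snap('wrist','close')
im=im[:,:,::-1].astype(int);m=(im.min(2)>150).astype(np.uint8)
p,c=fit(lambda q:render(COVER,q,s),m,np.array([.4446,-.068,.67]));print(p,c)
for d in finder.mark_of('cover_grip','wrist')[:1]:
    q=d['point'];print(d['confidence'],q,unproj([q[1],q[0]],.048,'wrist',s))
v=im.astype(np.uint8).copy();r=(render(COVER,p,s)>.5).astype(np.uint8)
cv2.drawContours(v,cv2.findContours(r,0,2)[0],-1,(0,0,255),1)
u,w=proj([p[0],p[1],.02],'wrist',s)[0].astype(int);a,b=max(0,w-120),max(0,u-160)
cv2.imwrite('pics/crop.png',cv2.resize(v[a:a+240,b:b+320],None,fx=2,fy=2))
np.save('cov.npy',p);print(s['time_s'])
E
```

```text
[ 0.4461901  -0.06764039  0.6775588 ] 0.09790152284458112
0.82 [294.8, 602.1] [[0.31974762 0.17876782 0.048     ]]
6.375
```

View pics/crop.png

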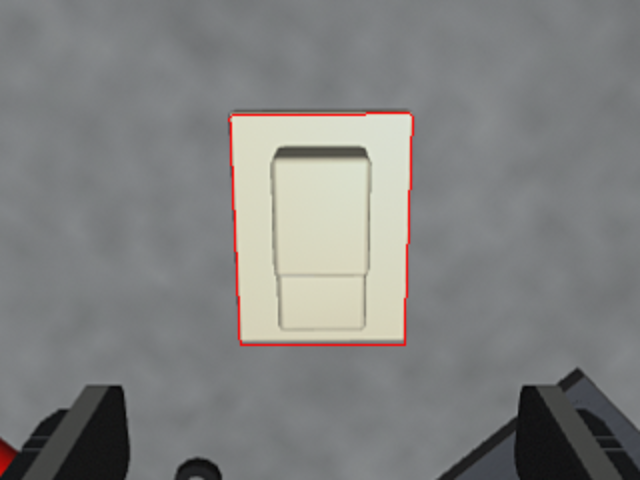

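The crop confirms it: a white stepped cover, high block at crop (320,210) and low step at (322,303), towards +x. I'll grasp it now.

```bash
python3 - <<'E'
from fit import *
p=np.load('cov.npy');d=np.array([np.cos(p[2]),np.sin(p[2])]);g=p[:2]-.0165*d;o=[np.pi,0,p[2]-np.pi]
env.move_pose([*g,.1],o)
print('c',env.movel([*g,.043],rate=.08,contact_N=8),sense()['ee_pos'])
print(env.set_gripper(0.,60));s=sense();print(s['grip_width'],s['finger_force'],s['ee_pos'],s['wrist_force'])
env.movel([*g,.14],rate=.1);env.pause(.3);s=sense();print(s['grip_width'],s['finger_force'],s['wrist_force'],s['wrist_torque'],s['time_s'])
yj=-.116
# 25 mm short of the seat in both directions
c=np.array([.6450,.2548]);R=np.array([[np.cos(yj),-np.sin(yj)],[np.sin(yj),np.cos(yj)]])
t=c+R@np.array([-.076-.02,-.044-.02])
env.move_pose([*t,.14],[np.pi,0,yj-np.pi]);env.pause(.5);im,s=snap('wrist','held');print(s['ee_pos'],s['wrist_force'],s['time_s'],s['q'])
np.save('held.npy',np.array([s['ee_pos'],s['tool_rot']]))
snap('scene','sc2')
E
```

```text
c False [ 0.43387806 -0.0778993   0.04354831]
False
0.5050233787537379 62.42879033088684 [ 0.43381442 -0.0779332   0.04357506] [-0.63225135  0.69136338  6.20882005]
0.5036338587463213 61.519432067871094 [-0.22427504 -0.42686098 -2.82450856] [-0.03345548  0.00700899 -0.02013719] 9.7667
[0.54228316 0.20209081 0.14010764] [ 0.00541933 -0.03497085 -3.14021524] 11.4167 [ 6.36489976e-01  4.11618314e-01 -2.60130602e-01  7.01069047e-06
 -8.98886148e-01 -2.32361962e+00]
```

View pics/held.png

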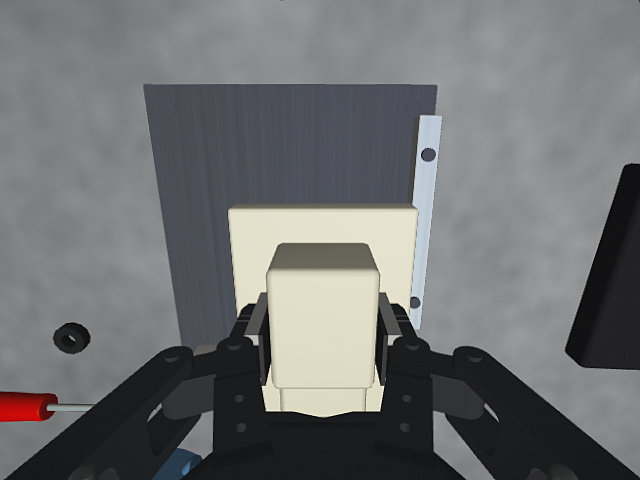

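The cover hangs level in the gripper, its back edge at row ~207 (cols 229–417). The plate's near edge is at row ~85 (cols 145–436) and the side stop at cols 413–442. I'll check the squareness numerically, then lower it.

```bash
cat > edge.py <<'E'
from fit import *
def st(n): a=np.load(n+'.npy');return dict(ee_pos=a[0],tool_rot=a[1])
def line(g,x0,x1,r0,r1,vert=False):
    # sub-pixel strongest gradient per column (row if vert)
    g=cv2.GaussianBlur(g,(0,0),1.2)
    P=[]
    for i in range(x0,x1,3):
        v=g[r0:r1,i] if not vert else g[i,r0:r1]
        d=np.abs(np.diff(v));k=d.argmax();w=d[max(0,k-2):k+3];j=r0+.5+(w*np.arange(max(0,k-2),max(0,k-2)+len(w))).sum()/w.sum()
        P.append([i,j] if not vert else [j,i])
    return np.array(P)
def yaw(P,z,s,vert):
    W=unproj(P,z,'wrist',s)[:,:2];vx,vy,x,y=cv2.fitLine(W.astype(np.float32),cv2.DIST_HUBER,0,1e-4,1e-4).ravel()
    if vert: 
        return np.arctan(vy/vx),(x,y)
    return np.arctan(-vx/vy),(x,y)
E
python3 - <<'E'
from edge import *
g=cv2.imread('pics/held.png',0).astype(np.float32);s=st('held')
print('tool yaw',s['tool_rot'][2]+np.pi, s['ee_pos'])
print('plate near edge',yaw(line(g,160,420,75,95),.012,s,False))
print('plate left edge',yaw(line(g,100,300,135,190,True),.012,s,True))
print('side stop outer',yaw(line(g,125,300,425,450,True),.028,s,True))
zc=s['ee_pos'][2]-.0435+.014
print('cover back',yaw(line(g,240,405,198,216),zc,s,False))
print('cover right',yaw(line(g,212,280,408,428,True),zc,s,True))
E
```

```text
tool yaw 6.166856346467136 [0.54228316 0.20209081 0.14010764]
plate near edge (np.float32(-0.11776718), (np.float32(0.4276413), np.float32(0.16904822)))
plate left edge (np.float32(-0.11829515), (np.float32(0.47404698), np.float32(0.086759895)))
side stop outer (np.float32(-0.11527132), (np.float32(0.52553535), np.float32(0.2814241)))
cover back (np.float32(-0.11679311), (np.float32(0.4963533), np.float32(0.2052169)))
cover right (np.float32(0.15783934), (np.float32(0.5181792), np.float32(0.2503534)))
```

```bash
python3 - <<'E'
from h import *
s=sense();x,y,_=s['ee_pos'];o=[np.pi,0,-.1177-np.pi]
env.movel([x,y,.062],o,rate=.1);env.pause(.3);f0=np.array(sense()['wrist_force']);np.save('f0.npy',f0)
print('down',env.movel([x,y,.050],o,rate=.01,contact_N=5));env.pause(.3);s=sense();print(s['ee_pos'],s['wrist_force']-f0,s['wrist_torque'])
a=-.1177;ex=np.array([np.cos(a),np.sin(a)]);ey=np.array([-np.sin(a),np.cos(a)])
z=s['ee_pos'][2];p=s['ee_pos'][:2]
F=lambda s:((s['wrist_force']-f0)[:2]@ex,(s['wrist_force']-f0)[:2]@ey,(s['wrist_force']-f0)[2])
t=p+ey*.028
print('y',env.movel([*t,z],o,rate=.012,contact_N=7));env.pause(.3);s=sense();print(s['ee_pos']@[*ey,0]-p@ey,F(s),s['time_s'])
snap('wrist','plate')
E
```

```text
down True
[0.54232294 0.20231156 0.05560848] [1.78739785 0.56790011 8.46624874] [ 0.06978106 -0.03148537 -0.03417931]
y True
0.01820050103892501 (np.float64(0.6878523416412234), np.float64(0.38091939720152157), np.float64(4.976221385970044)) 15.625
```

```bash
cat > press.py <<'E'
from h import *
f0=np.load('f0.npy');o=[np.pi,0,-.1177-np.pi];a=-.1177
ex=np.array([np.cos(a),np.sin(a)]);ey=np.array([-np.sin(a),np.cos(a)])
def F():
    f=np.mean([(env.pause(.03),sense()['wrist_force'])[1] for _ in range(4)],0)-f0
    return np.array([f[:2]@ex,f[:2]@ey,f[2]])
E
python3 - <<'E'
from press import *
s=sense();p=s['ee_pos'][:2];z=s['ee_pos'][2]
print('x',env.movel([*(p+ex*.027),z],o,rate=.012,contact_N=7));env.pause(.3);s=sense();print((s['ee_pos'][:2]-p)@ex,F(),s['wrist_torque'],s['ee_pos'],s['time_s'])
tgt=s['ee_pos'].copy()
# small steps of the commanded point until both pushes are near 9 N
for i in range(12):
    f=F()
    e=np.array([-9-f[0],-9-f[1]]);st=np.where(e<-2,.0003,np.where(e>3,-.0002,0))
    if not st.any(): break
    tgt[:2]+=st[0]*ex+st[1]*ey
    env.movel(list(tgt),o,rate=.01);g=F();print(i,st*1000,g.round(2),((sense()['ee_pos']-tgt)*1000).round(2))
    if max(-g[:2])>20: break
np.save('tgt.npy',tgt);print(sense()['time_s'],sense()['wrist_torque'])
E
```

```text
x True
0.02135257186663318 [ 2.91310334 -0.38502029  4.7927856 ] [ 0.08621815 -0.33092502 -0.07852591] [0.56552498 0.21783402 0.05567824] 17.6083
0 [0.3 0.3] [ 0.22 -1.3   6.27] [-0.45 -0.26 -0.04]
1 [0.3 0.3] [-0.84 -2.19  7.36] [-0.7  -0.51 -0.01]
2 [0.3 0.3] [-2.18 -2.7   8.19] [-0.99 -0.73 -0.  ]
3 [0.3 0.3] [-2.57 -3.36  9.45] [-1.32 -0.98 -0.01]
4 [0.3 0.3] [-3.16 -4.09  9.83] [-1.62 -1.23  0.02]
5 [0.3 0.3] [-4.15 -3.64 10.29] [-1.95 -1.46  0.04]
6 [0.3 0.3] [-5.42 -4.84 11.74] [-2.26 -1.7   0.05]
7 [0.3 0.3] [-5.31 -5.29 12.13] [-2.59 -1.94  0.07]
8 [0.3 0.3] [-6.65 -5.9  13.23] [-2.9  -2.18  0.1 ]
9 [0.3 0.3] [-7.12 -6.41 14.33] [-3.23 -2.4   0.09]
10 [0.3 0.3] [-7.99 -7.09 14.92] [-3.54 -2.67  0.11]
11 [0.  0.3] [-7.48 -7.57 15.46] [-3.57 -2.91  0.14]
23.9417 [-1.43388327  2.24034273 -0.02177862]
```

```bash
python3 - <<'E'
from press import *
tgt=np.load('tgt.npy')
for st in ([.0003,.0003,.0005],[.0006,.0006,.0004],[.0006,.0006,.0003],[.0004,.0004,0]):
    tgt+=np.r_[st[0]*ex+st[1]*ey,st[2]];env.movel(list(tgt),o,rate=.01);env.pause(.1);s=sense();print(F().round(2),s['ee_pos'].round(4),s['tool_rot'].round(4))
np.save('tgt.npy',tgt);env.pause(.5);print(F(),sense()['finger_force'],sense()['wrist_torque'])
im,s=snap('wrist','seat');print(s['time_s']);np.save('seat.npy',np.array([s['ee_pos'],s['tool_rot']]));snap('scene','sc3')
a=cv2.imread('pics/sc3.png')[240:400,250:450];b=cv2.imread('pics/seat.png')
cv2.imwrite('pics/fin.png',np.hstack([cv2.resize(a,(400,320)),cv2.resize(b,(400,320))]))
E
```

```text
[-7.53 -7.58 13.61] [0.5657 0.2181 0.0559] [-3.1346 -0.0084  3.0225]
[-8.54 -9.04 13.29] [0.5657 0.2182 0.0559] [-3.1334 -0.0099  3.0223]
[-9.18 -9.71 13.59] [0.5657 0.2182 0.056 ] [-3.1322 -0.0114  3.0221]
[ -9.8  -10.25  14.62] [0.5658 0.2182 0.056 ] [-3.1315 -0.0122  3.022 ]
[ -9.95891088 -10.2181224   14.5711877 ] 63.30619990825653 [-2.10447123  2.89255164  0.02144301]
26.5083
```

View pics/fin.png

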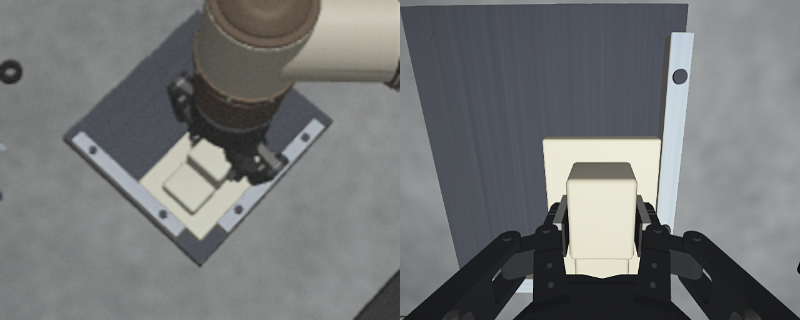

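View pics/seat.png

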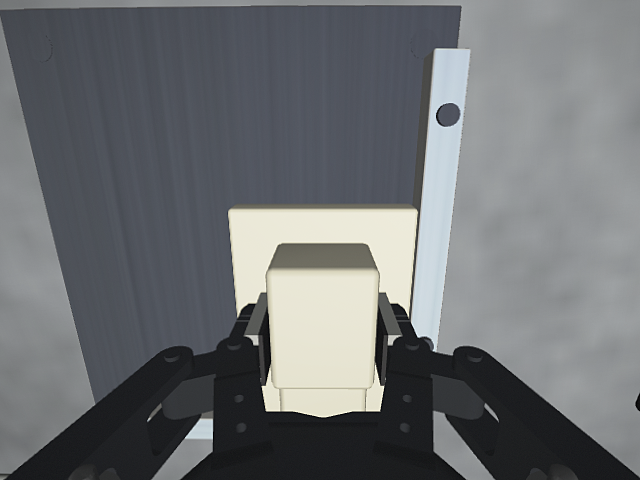

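The cover is seated in the corner: low end at the far stop, right edge (col ~415) along the side stop, back edge level at row ~207. The tool tilts about 0.016 rad under the push, so I'll trim that out and check squareness.

```bash
python3 - <<'E'
from press import *
from edge import *
tgt=np.load('tgt.npy')
for k in (.5,1.):
    oo=[np.pi-.010*k,.012*k,-.1177-np.pi]
    env.movel(list(tgt),oo,rate=.01);env.pause(.2);s=sense();print(F().round(2),s['ee_pos'].round(4),s['tool_rot'].round(4))
env.pause(.5)
im,s=snap('wrist','seat2');g=cv2.cvtColor(im,cv2.COLOR_RGB2GRAY).astype(np.float32)
pb=yaw(line(g,240,405,198,216),.026,s,False);pe=yaw(line(g,20,440,1,16),.012,s,False);po=yaw(line(g,60,300,440,475,True),.028,s,True)
n=np.array([np.cos(a),np.sin(a)]);m=np.array([-np.sin(a),np.cos(a)])
print('cover',pb,'plate',pe,'bar',po,'gap near edge->cover back (expect .085)',(np.array(pb[1])-pe[1])@n, 'time',s['time_s'],F(),s['finger_force'])
E
```

```text
[ -9.26 -10.3   14.33] [0.5657 0.2181 0.0558] [-3.1361 -0.0066  3.0219]
[-8.35 -9.88 13.86] [0.5656 0.218  0.0556] [-3.1406e+00 -1.0000e-03  3.0220e+00]
cover (np.float32(-0.11987229), (np.float32(0.5192952), np.float32(0.21807963))) plate (np.float32(-0.11932953), (np.float32(0.43049195), np.float32(0.19110216))) bar (np.float32(-0.11777556), (np.float32(0.518285), np.float32(0.28230354))) gap near edge->cover back (expect .085) 0.08502094124599237 time 28.275 [-8.75029026 -9.46233434 13.46775046] 63.2278847694397
```

```bash
python3 - <<'E'
from press import *
tgt=np.load('tgt.npy')+np.r_[.0010*ex+.0006*ey,.0005]
env.movel(list(tgt),[np.pi-.011,.0135,-.1177-np.pi],rate=.01);env.pause(.6);s=sense();print(F().round(2),s['tool_rot'].round(4),s['ee_pos'].round(4),s['finger_force'],s['time_s'])
if all(-F()[:2]>7): print(workorder.finish_job())
E
```

```text
[-10.65  -9.93  13.35] [-3.1402e+00 -1.7000e-03  3.0218e+00] [0.5656 0.218  0.0556] 63.24181616306305 29.3333
the job is handed in; nothing more can be done
None
```

The job is handed in at about 29 s: the white stepped cover lies flat and square in the jig corner, low end to the far stop, and the gripper holds it there with a wrist-measured push of about 10 N towards each stop; no verdict came back.

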